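# Pack the finishing kit into the bench tray

### The arm

A 7-joint arm with a two-finger parallel gripper is mounted at the origin on a cart in front of the work surface, level with it; the furniture and walls round the work are solid. World frame = base frame: x ahead of the robot, y to its left, z up, the work surface at z = 0. Lengths are in m, angles in rad, forces in N, time in s.
With the tool pointing down it reaches from about 0.4 to 0.875 m from the base axis. Payload 19.3 kg.
Tool frame: the origin (TCP) lies at the very end of the fingers, on their centre line; the grasp point (between the pads) lies 19 mm behind it; z points along the fingers, y is the line along which they close (so a half turn about z gives the same grasp; the last joint's range is limited). The gripper opens to 85 mm and grips with 20 to 120 N. Pads are 22 mm wide; open, the fingers measure 114 mm over their backs; the gripper's body (76 mm by 85 mm) begins 54 mm behind the grasp point. The pads swing forward as they close: fully open they stand 13 mm farther back than shut.
Start: joints at [-1.407, 0.521, -0.036, 1.599, 0.021, 1.021, -0.113], TCP at [0.145, 0.608, 0.231] pointing down, gripper open.
Joint ranges: [-2.91, 2.91], [-0.3, 2.13], [-1.5, 1.42], [0.17, 2.43], [-1.26, 4.41], [0.16, 1.93], [-2.52, 2.52]. Speed limits (rad/s): [1.89, 1.89, 2.39, 2.39, 3.01, 3.01, 3.01].

### API

Orientations are given as [roll, pitch, yaw] about the fixed x, y, z axes, in that order (R = Rz(yaw) Ry(pitch) Rx(roll)).
In Python, from workcell import bot gives the robot as it stands. The module is installed in compiled form; this text tells all that it offers.
- The arm moves only by the tool apply_moves, never from a script. Its arguments are lists of equal length, an entry for each row: "claw": the finger opening in m, from 0 to 0.0854; "xyz": the shift along the tool's x, y, z in m, a list of three; "twist": the turn, a rotation vector about the tool's x, y, z in rad, a list of three. A call has 1 to 20 rows; each row shifts and turns the commanded pose from where the row before left it, along the tool's axes as they then stand; what a row does not reach is not made up. A row lasts 1/10 s, in which the tool goes at most 50 mm and 8.59 degrees, less where a joint would pass 70% of its speed; a pose out of reach is approached as far as the arm can. A call with a gripper value outside its range is refused whole. The fingers move at their own pace and stop on an object; "force" is the grip in N (left out, the last holds). Time passes only in rows, so rows that do not move let the fingers close. It gives the time, the measured TCP pose, the force, the opening and the grip force at its end, in the units of the state.
- bot.observe(): the state, without advancing time (a new reading comes with each control period).
- bot.grab_frame(name): name is "scene" or "side" or "wrist"; returns a dict with "img" (400x640x3 uint8, red, green, blue), "vfov" (degrees; the focal length in pixels is half the picture's height over the tangent of half this angle, whatever the lens; pixels are square), "cx", "cy" (the principal point, pixels), "view" (4x4, takes a point from world to camera coordinates). Camera axes: x right, y up, looking along -z (the intrinsics and any distortion apply to the point x, -y, -z); pixel columns grow to the right and rows downward; lengths in m; the calibration is good to about 2 mm. A picture is of the moment at which its call begins. There is no depth.
- bot.job_done(): hands the job in; it is judged then, once.
Trained networks look in the newest picture that a camera, given by its name, has taken for a name from the list of things; names that differ only in an ending like _2 or _b are one class to them, and where a whole thing is asked for, a point or a joint stands for the part that bears it (a point fixed in the world has none). Each returns a list of dicts, best first, with "score" (0 to 1); they miss things now and then, are a little off and sometimes report something else, mostly with a low value. They report only what shows in the picture. A call takes as long as a camera call. They do not tell look-alikes from the thing itself.
- bot.find_in(camera, query): "position" ([x, y, z] in m, in world coordinates, good to about 4 mm: the middle of the surface that is visible of it).
The state is a dict: "clock": time; "qpos": joint angles; "qd": joint speeds; "joint_efforts": joint torques, N m; "position": TCP position; "tool_rot": TCP orientation; "force": force on the tool from outside, world axes, zero at the start; "moment": the same for the moment, N m; "grip_width": finger opening in m; "finger_force": force on a finger pad.
Only numpy, scipy, OpenCV 4.12 (cv2) and the standard library are available. Lean on these libraries where they do the work, as an engineer would, in place of code of your own. Each camera call takes 0.05 s, during which the arm holds its last target. There are 200 camera calls.

### The job

Pack the model-finishing kit into the wooden tray: put the lidded parts jar, the glue bottle, the flat polishing tin and the filler tube each into the insert made to its shape, jar and bottle standing upright, tin and tube lying flat on the insert's floor. The open rinsing jar and the sanding block do not belong to the kit: leave them where they are on the worktop.

Things in the scene. Friction and masses are not known exactly. Their poses are not given: they have to be found in the camera images.
- parts_jar: Round clear glass jar with a grey screw lid, filled with grey small parts; 52 mm in diameter, 62 mm tall, about 0.11 kg, closed and rigid. Stands upright. Origin at the centre of its underside, z up. Grip it across the upper half of the body, from above.
- glue_bottle: Dark round bottle with a nozzle: 40 mm in diameter near the foot, 38 mm at 30 mm height, from there it tapers to the tip at 85 mm; about 30 g. Stands upright. Origin at the centre of its underside, z up. Grip it from above with the fingertips about 12 mm above its underside, so that they hold the body and stay above its insert's rim.
- flat_tin: Flat tin of polishing paper, 62 mm (own x) by 88 mm (own y) by 16 mm high (rims a little wider; axes true to 3 degrees), about 90 g, lying flat. Origin at the centre of its underside, z up. Grip it across the 62 mm width.
- filler_tube: Short fat plain tube of filler lying on its side, 26 mm wide (own x), 60 mm long (own y), 26 mm high (axes true to 4 degrees), about 50 g; it does not roll. Origin at the centre of its underside, z up. Grip it across the 26 mm width.
- open_jar: Look-alike of the parts jar, to be left: clear glass rinsing jar without a lid, open at the top, 50 mm in diameter, 46 mm tall, loose. Origin at the centre of its underside.
- sanding_block: Look-alike of the filler tube, to be left: square-edged tan sanding block with a dark sole, 66 x 26 mm, 18 mm high, lying flat, loose; its length lies along its own y turned 35 degrees counter-clockwise. Origin at the centre of its underside.
- insert_jar: 116 mm square plywood plate with the LARGER round cup: inside 64 mm wide (jar 52), mouth 70. Origin at the centre of its underside, 5 mm above the worktop; floor at z = 5 mm, rim at 14 mm in its frame. Inserts are fixed, edge to edge two by two (centres 118 mm apart) in a tray 250 mm square with 16 mm walls, all at one yaw, in any order.
- insert_glue: 116 mm square plywood plate with the SMALLER round cup: inside 52 mm wide (bottle 40), mouth 58. Origin at the centre of its underside, 5 mm above the worktop; floor at z = 5 mm, rim at 14 mm in its frame. Fixed, in any quarter of the tray.
- insert_tin: 116 mm square plate with four L-shaped corner posts round a WIDE rectangle, inside 76 (own x) x 102 mm (own y), for the tin's 62 mm along x. Origin at the centre of its underside, 5 mm above the worktop; floor at z = 5 mm, rim at 14 mm in its frame. The long sides (facing x) are open in the middle for the fingers, 62 mm wide. Fixed, in any quarter.
- insert_tube: 116 mm square plate with four L-shaped corner posts round a NARROW rectangle, inside 40 (own x) x 74 mm (own y), for the tube's 26 mm along x. Origin at the centre of its underside, 5 mm above the worktop; floor at z = 5 mm, rim at 14 mm in its frame. The long sides (facing x) are open in the middle for the fingers, 42 mm wide. Fixed, in any quarter.
Mind the look-alikes: they are no part of the job. Of the things like the flat_tin, leave any that is pink; of the rest the smaller one is meant.

How it is judged:
By the outcome, as a careful person would: the job done as asked, in the order asked, and still so for the second after the job is handed in, with the robot touching nothing.
It also fails if it takes over 112 s, if anything falls off the work surface, if the arm or the gripper's body presses on something with over 40 N, if the wrist force passes 120 N, or if a joint passes its speed limit or range.

## Working session

There is one attempt and no reset: what is moved stays moved. The work goes in short steps, Python scripts to look and compute and a tool call to move; the robot and the scene stay as the last step left them, time stands still between calls to the robot, and variables do not carry over. Pictures are saved under pics/ and viewed, at most 14 in all, crops included, and the job is handed in when it is done.

Besides the shell and the picture viewer there is one more tool, called after "Emit:" as name(argument=value, ...) on one line, values as JSON. apply_moves: Moves the arm, as the interface text tells. Its arguments: {"type":"object","properties":{"claw":{"type":"array"},"xyz":{"type":"array"},"twist":{"type":"array"},"force":{"type":"number"}},"required":["claw","xyz","twist"]}

```bash
mkdir -p pics
cat > h.py <<'E'
from workcell import bot
import numpy as np, cv2
def grab(n,f=None):
    d=bot.grab_frame(n)
    if f: cv2.imwrite('pics/'+f,cv2.cvtColor(d['img'],cv2.COLOR_RGB2BGR))
    return d
def F(d): return 200/np.tan(np.radians(d['vfov'])/2)
def proj(d,p):
    c=d['view']@np.append(p,1); f=F(d)
    return d['cx']+f*c[0]/-c[2], d['cy']-f*c[1]/-c[2]
def unproj(d,u,v,z):
    f=F(d); r=np.array([(u-d['cx'])/f,-(v-d['cy'])/f,-1])
    R=d['view'][:3,:3]; o=-R.T@d['view'][:3,3]; w=R.T@r
    return o+w*(z-o[2])/w[2]
E
python3 - <<'E'
from h import *
print(bot.observe())
for c in ['scene','side','wrist']:
    d=grab(c,c+'0.png'); print(c,{k:d[k] for k in d if k!='img'})
    for q in ['parts_jar','glue_bottle','flat_tin','filler_tube','insert_jar','insert_glue','insert_tin','insert_tube','open_jar','sanding_block']:
        if c!='wrist': print(c,q,[(np.round(r['position'],3).tolist(),round(r['score'],2)) for r in bot.find_in(c,q)])
E
```

```text
{'clock': 0.0, 'qpos': array([-1.4072205 ,  0.52197967, -0.03633607,  1.60000694,  0.02119412,
        1.02110793, -0.11282889]), 'qd': array([-3.56696903e-04,  1.55213004e-03,  2.95076050e-05,  1.48291454e-03,
       -6.41105874e-04, -9.08252195e-05, -3.42509831e-05]), 'joint_efforts': array([-1.46565359e-03, -9.27100182e+01,  1.97923489e+00, -3.69919395e+01,
        1.77752436e-02,  8.40157358e-03, -2.11135250e-05]), 'position': array([0.14473375, 0.60766121, 0.23074742]), 'tool_rot': array([-3.14047780e+00,  7.11282932e-05,  2.90778243e+00]), 'force': array([-0.33333437, -0.49763902, -0.73481835]), 'moment': array([-0.0180825 , -0.02708387, -0.03691304]), 'finger_force': 0.0, 'grip_width': 0.08532117865999315}
scene {'vfov': 51.17496635450786, 'cx': 314.4746991729271, 'cy': 197.6134901942718, 'view': array([[ 0.79787349, -0.60262703, -0.01544536, -0.35909386],
       [ 0.42164928,  0.53958271,  0.72874027, -0.23663862],
       [-0.43082453, -0.58795507,  0.68461599, -0.91064377],
       [ 0.        ,  0.        ,  0.        ,  1.        ]])}
scene parts_jar [([0.589, 0.214, 0.045]
[... 1263 characters left out ...]
014], 0.56)]
side filler_tube [([0.432, 0.366, 0.017], 0.74)]
side insert_jar [([0.527, -0.122, 0.005], 0.68)]
side insert_glue []
side insert_tin []
side insert_tube [([0.414, -0.136, 0.007], 0.67)]
side open_jar [([0.465, 0.063, 0.03], 0.93)]
side sanding_block []
wrist {'vfov': 64.2066559111282, 'cx': 312.9254564733647, 'cy': 190.59345147028088, 'view': array([[ 2.31101919e-01,  9.72929503e-01, -2.91198454e-04,
        -6.24382620e-01],
       [-9.31723581e-01,  2.21227991e-01, -2.88009278e-01,
         3.76407118e-02],
       [-2.80148303e-01,  6.68308134e-02,  9.57627574e-01,
        -3.79687429e-01],
       [ 0.00000000e+00,  0.00000000e+00,  0.00000000e+00,
         1.00000000e+00]])}
```

View pics/scene0.png

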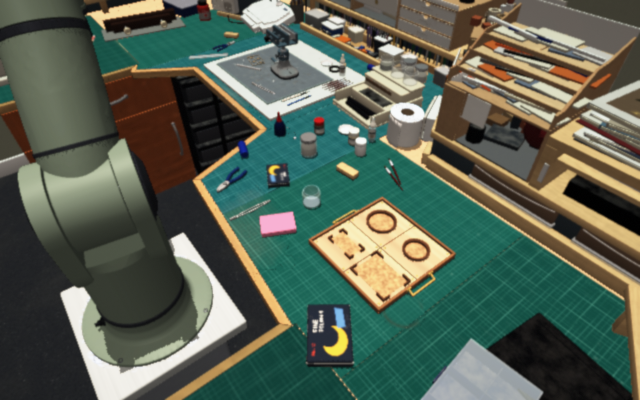

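View pics/side0.png

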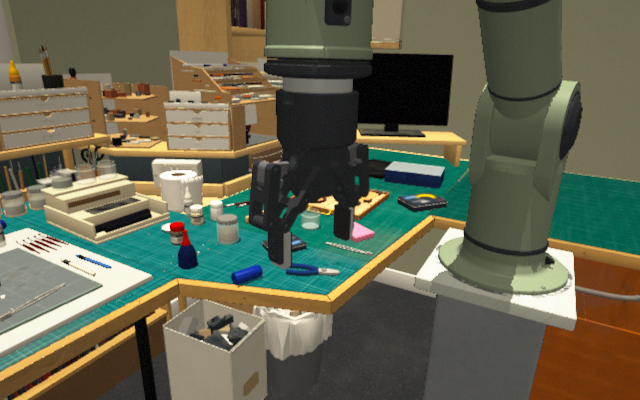

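The scene picture shows the kit: dark bottle (280,125), lidded jar (309,145), blue tube (243,149) and small dark tin (277,175). It also shows the pink tin (278,224) and a big dark one (330,335), both to be left. In the tray the jar insert is top (381,222), glue right (415,250), tin bottom (380,275) and tube left (345,243). The side picture agrees.

Emit:
apply_moves(claw=[0.085,0.085,0.085,0.085,0.085,0.085,0.085,0.085,0.085,0.085,0.085,0.085,0.085,0.085,0.085,0.085], xyz=[[-0.0345,-0.0225,-0.005],[-0.0345,-0.0225,-0.005],[-0.0345,-0.0225,-0.005],[-0.0345,-0.0225,-0.005],[-0.0345,-0.0225,-0.005],[-0.0345,-0.0225,-0.005],[-0.0345,-0.0225,-0.005],[-0.0345,-0.0225,-0.005],[-0.0345,-0.0225,-0.005],[-0.0345,-0.0225,-0.005],[-0.0345,-0.0225,-0.005],[-0.0345,-0.0225,-0.005],[0,0,0],[0,0,0],[0,0,0],[0,0,0]], twist=[[0,0,0],[0,0,0],[0,0,0],[0,0,0],[0,0,0],[0,0,0],[0,0,0],[0,0,0],[0,0,0],[0,0,0],[0,0,0],[0,0,0],[0,0,-0.117],[0,0,-0.117],[0,0,0],[0,0,0]])

```text
clock: 2.75
position: [0.4849, 0.2494, 0.2913]
tool_rot: [3.142, -0.0, 3.138]
force: [-0.6, 0.8, -0.1]
grip_width: 0.0852
finger_force: 0.0
```

Run:
```python
from h import *
o=bot.observe();print(o['position'],o['tool_rot'],o['qpos'])
d=grab('wrist','w1.png'); print(d['cx'],d['cy'])
for q in ['parts_jar','glue_bottle','flat_tin','filler_tube']:
    print(q,[(np.round(r['position'],3).tolist(),round(r['score'],2),np.round(proj(d,r['position'])).tolist()) for r in bot.find_in('wrist',q)])
```

```text
[0.48493149 0.24938702 0.29130682] [ 3.14155174e+00 -9.17108537e-05  3.13820172e+00] [-0.63801157  0.33292035  0.07114381  1.74134443 -0.0266062   1.06831362
  1.00946058]
312.9254564733647 190.59345147028088
parts_jar [([0.588, 0.23, 0.06], 0.69, [298.0, 239.0])]
glue_bottle [([0.58, 0.365, 0.035], 0.76, [399.0, 225.0])]
flat_tin [([0.458, 0.191, 0.014], 0.76, [268.0, 132.0]), ([0.352, 0.031, 0.024], 0.57, [128.0, 43.0])]
filler_tube [([0.436, 0.354, 0.021], 0.7, [396.0, 115.0])]
```

View pics/w1.png

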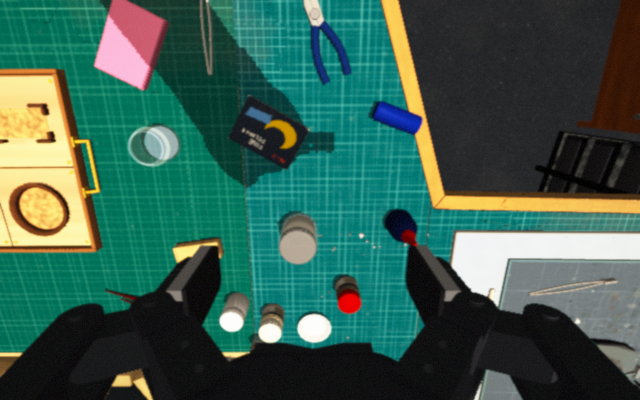

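The wrist picture shows the jar lid at (298,240), the bottle foot near (400,220), the small dark tin centred at (268,132) and the tube at (397,117), all clear on the green mat. The reported positions match these pixels, so I take the jar first.

Emit:
apply_moves(claw=[0.085,0.085,0.085,0.085,0.085,0.085,0.085,0.085,0.085,0.085,0.085,0.04,0.04,0.04,0.04,0.04,0.04,0.04], xyz=[[-0.0343,-0.0065,0],[-0.0343,-0.0065,0],[-0.0344,-0.0065,0],[0,0,0.04],[0,0,0.04],[0,0,0.04],[0,0,0.04],[0,0,0.04],[0,0,0.04],[0,0,0.03],[0,0,0],[0,0,0],[0,0,0],[0,0,0],[0,0,0],[0,0,0],[0,0,0],[0,0,0]], twist=[[0,0,0],[0,0,0],[0,0,0],[0,0,0],[0,0,0],[0,0,0],[0,0,0],[0,0,0],[0,0,0],[0,0,0],[0,0,0],[0,0,0],[0,0,0],[0,0,0],[0,0,0],[0,0,0],[0,0,0],[0,0,0]], force=40)

```text
clock: 4.8
position: [0.5891, 0.2303, 0.0237]
tool_rot: [3.14, 0.003, 3.141]
force: [-2.7, -0.8, 11.6]
grip_width: 0.05
finger_force: 39.6
```

Emit:
apply_moves(claw=[0.04,0.04,0.04,0.04,0.04,0.04,0.04,0.04,0.04,0.04,0.04,0.04,0.04,0.04,0.04,0.04,0.04], xyz=[[0,0,-0.02],[0,0,-0.045],[0,0,-0.045],[0,0,-0.045],[0,0,-0.045],[0,0,-0.045],[-0.001,-0.041,0],[-0.001,-0.041,0],[-0.001,-0.041,0],[-0.001,-0.041,0],[-0.001,-0.041,0],[-0.001,-0.041,0],[-0.001,-0.041,0],[-0.001,-0.041,0],[-0.001,-0.041,0],[-0.001,-0.041,0],[0,0,0]], twist=[[0,0,0],[0,0,0],[0,0,0],[0,0,0],[0,0,0],[0,0,0],[0,0,0],[0,0,0],[0,0,0],[0,0,0],[0,0,0],[0,0,0],[0,0,0],[0,0,0],[0,0,0],[0,0,0],[0,0,0]])

```text
clock: 6.5
position: [0.597, -0.1866, 0.2679]
tool_rot: [-3.139, 0.002, 3.135]
force: [-0.7, 0.7, -2.1]
grip_width: 0.0502
finger_force: 42.0
```

Run:
```python
from h import *
o=bot.observe();print(o['position'],o['tool_rot'],o['qpos'],o['force'])
d=grab('wrist','w2.png'); np.save('w2view.npy',d['view'])
for q in ['insert_jar','insert_glue','insert_tin','insert_tube','parts_jar']:
    print(q,[(np.round(r['position'],3).tolist(),round(r['score'],2),np.round(proj(d,r['position'])).tolist()) for r in bot.find_in('wrist',q)])
```

```text
[ 0.59696449 -0.18663371  0.26788836] [-3.13854405e+00  1.65506066e-03  3.13457052e+00] [ 0.08558878  0.49297347  0.1802708   1.56676507 -0.09303633  1.0880841
  1.85163957] [-0.73686969  0.73760836 -2.11817361]
insert_jar [([0.554, -0.136, 0.01], 0.67, [355.0, 121.0])]
insert_glue [([0.558, -0.25, 0.01], 0.62, [263.0, 125.0])]
insert_tin [([0.457, -0.251, 0.01], 0.69, [257.0, 35.0])]
insert_tube [([0.465, -0.137, 0.01], 0.78, [356.0, 41.0])]
parts_jar [([0.594, -0.185, 0.307], 0.57, [317.0, 292.0])]
```

View pics/w2.png

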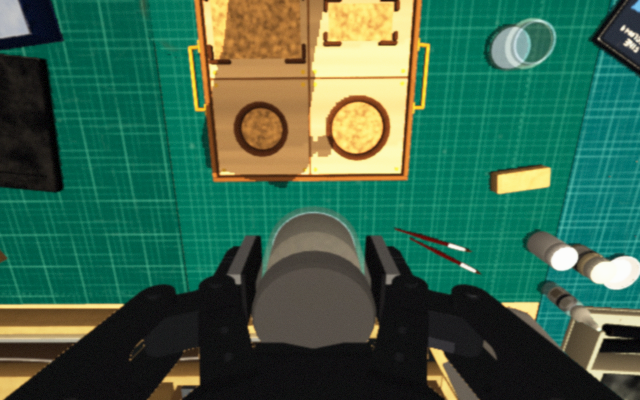

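The picture shows the jar cup centred at (359,127) and the glue cup at (262,128). The tray's near edge runs (215,181)–(408,180), the tin posts end at (304,62) and the tube posts at (325..397,43).

Run:
```python
from h import *
d=bot.grab_frame('wrist')
im=d['img']
for n,(u,v,z) in dict(jar=(359,127,.019),glue=(262,128,.019),c1=(215,181,.016),c2=(408,180,.016),jl=(326,127,.019),jr=(392,127,.019)).items():
    print(n,np.round(unproj(d,u,v,z),4))
# refine rims: dark brown ring
s=bot.grab_frame('scene')
for n,p in dict(jar=(.554,-.136,.019),glue=(.558,-.25,.019),tin=(.44,-.256,.019),tube=(.436,-.138,.019)).items(): print(n,np.round(proj(s,p)))
for q in ['insert_jar','insert_glue','insert_tin','insert_tube']:
    print(q,[(np.round(r['position'],3).tolist(),round(r['score'],2)) for r in bot.find_in('scene',q)])
cr=im[80:190,200:420]; cv2.imwrite('pics/w2c.png',cv2.cvtColor(cv2.resize(cr,None,fx=3.5,fy=3.5,interpolation=cv2.INTER_CUBIC),cv2.COLOR_RGB2BGR))
t=s['img'][185:320,295:465]; cv2.imwrite('pics/s2c.png',cv2.cvtColor(cv2.resize(t,None,fx=4,fy=4,interpolation=cv2.INTER_CUBIC),cv2.COLOR_RGB2BGR))
```

```text
jar [ 0.5618 -0.1237  0.019 ]
glue [ 0.5633 -0.2409  0.019 ]
c1 [ 0.6306 -0.3044  0.016 ]
c2 [ 0.6287 -0.0578  0.016 ]
jl [ 0.5619 -0.1636  0.019 ]
jr [ 0.5617 -0.0839  0.019 ]
jar [380. 222.]
glue [414. 249.]
tin [380. 276.]
tube [344. 245.]
insert_jar [([0.561, -0.141, 0.012], 0.79), ([0.454, 0.186, 0.015], 0.64)]
insert_glue [([0.56, -0.258, 0.009], 0.78)]
insert_tin [([0.437, -0.253, 0.014], 0.71)]
insert_tube [([0.443, -0.136, 0.007], 0.63)]
```

View pics/w2c.png

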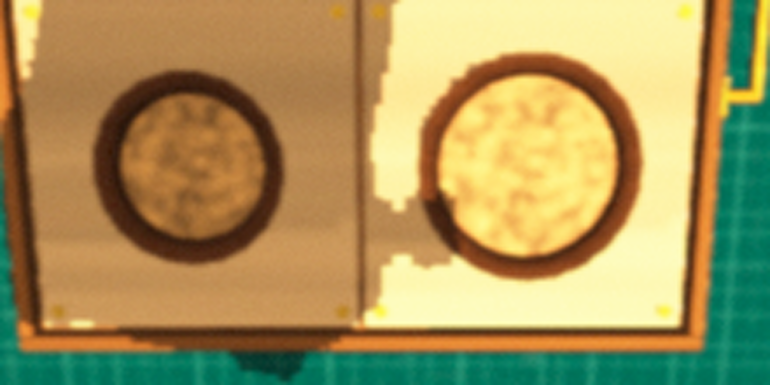

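The crop is from the newest, settled frame. It puts the jar cup at (351.7,127), the glue cup at (254,127.7), and the tray's near corners at (206,179) and (400,179).

Run:
```python
from h import *
d=bot.grab_frame('wrist'); print(bot.observe()['position'],bot.observe()['tool_rot'])
P={}
for n,(u,v,z) in dict(jar=(351.7,127,.019),glue=(254,127.7,.019),c1=(205.5,179,.016),c2=(400.5,179,.016),jl=(320,127,.019),jr=(383,127,.019)).items():
    P[n]=unproj(d,u,v,z); print(n,np.round(P[n],4))
print(P['jar'][:2]-P['glue'][:2],P['c2']-P['c1'])
```

```text
[ 0.5980791  -0.17987294  0.26632404] [-3.14158617e+00 -4.13761014e-05 -3.14114931e+00]
jar [ 0.5615 -0.1336  0.019 ]
glue [ 0.5625 -0.2514  0.019 ]
c1 [ 0.6273 -0.3172  0.016 ]
c2 [ 0.627  -0.0686  0.016 ]
jl [ 0.5615 -0.1718  0.019 ]
jr [ 0.5615 -0.0958  0.019 ]
[-0.00098028  0.11788666] [-0.00031979  0.24851192  0.        ]
```

View pics/s2c.png

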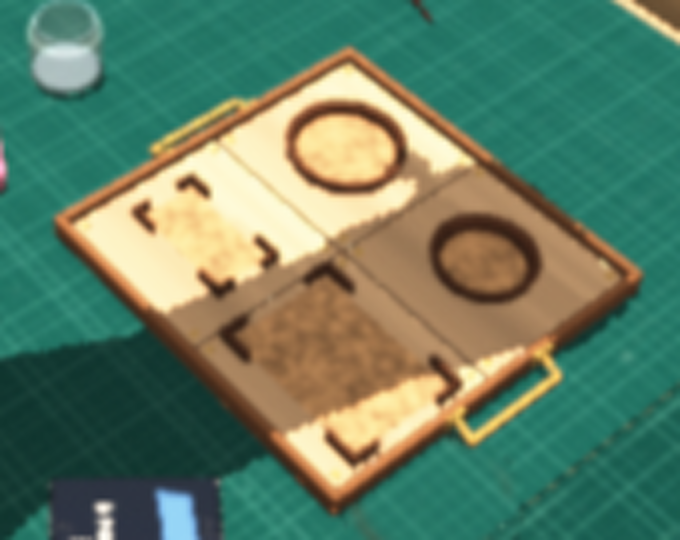

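Emit:
apply_moves(claw=[0.04,0.04,0.04,0.04,0.04,0.04,0.04,0.04,0.04,0.04,0.04,0.04], xyz=[[0.0185,0.0235,0],[0.0185,0.023,0],[0,0,0.04],[0,0,0.04],[0,0,0.04],[0,0,0.04],[0,0,0.03],[0,0,0.015],[0,0,0.01],[0,0,0.01],[0,0,0.006],[0,0,0]], twist=[[0,0,0],[0,0,0],[0,0,0],[0,0,0],[0,0,0],[0,0,0],[0,0,0],[0,0,0],[0,0,0],[0,0,0],[0,0,0],[0,0,0]])

```text
clock: 8.35
position: [0.5597, -0.1336, 0.036]
tool_rot: [3.141, -0.002, 3.141]
force: [-14.5, 2.1, 20.0]
grip_width: 0.0499
finger_force: 53.9
```

Run:
```python
from h import *
grab('wrist','w3.png'); grab('scene','s3.png')
o=bot.observe();print(o['position'],o['force'],o['grip_width'])
import subprocess
a=cv2.imread('pics/w3.png'); b=cv2.imread('pics/s3.png')[170:300,290:470]
b=cv2.resize(b,None,fx=3,fy=3,interpolation=cv2.INTER_CUBIC)
a=a[100:400,180:480]; h=max(a.shape[0],b.shape[0])
c=np.zeros((h,a.shape[1]+b.shape[1]-180,3),np.uint8); c[:a.shape[0],:a.shape[1]]=a; c[:b.shape[0],300:]=b[:,:360]; cv2.imwrite('pics/c3.png',c)
```

```text
[ 0.5599671  -0.13363576  0.03639487] [-13.77182674   1.64622165  16.18100777] 0.049859569962020275
```

View pics/c3.png

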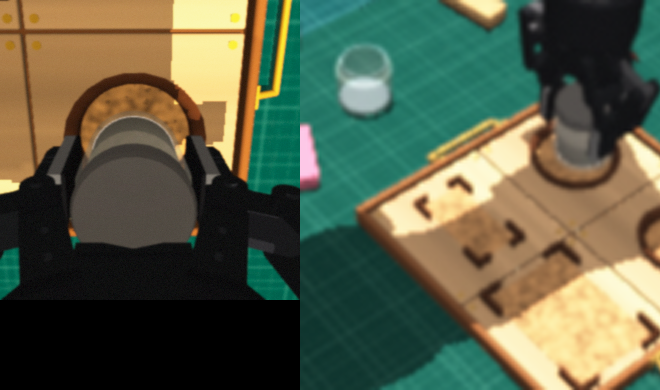

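The jar leans on the cup's +x side: the force in x is -14 N and the pictures agree. I raise it a little, shift 6 mm toward -x and lower again.

Emit:
apply_moves(claw=[0.04,0.04,0.04,0.04,0.04,0.04], xyz=[[0,0,-0.008],[0.006,0,0],[0,0,0],[0,0,0.005],[0,0,0.003],[0,0,0]], twist=[[0,0,0],[0,0,0],[0,0,0],[0,0,0],[0,0,0],[0,0,0]])

```text
clock: 9.05
position: [0.5548, -0.1335, 0.0345]
tool_rot: [3.141, -0.001, -3.141]
force: [-0.1, 0.1, -0.8]
grip_width: 0.05
finger_force: 51.7
```

Run:
```python
from h import *
o=bot.observe();print(o['position'],o['force'],o['grip_width'])
d=grab('wrist','w4.png')
a=cv2.imread('pics/w4.png')[100:400,180:480]
b=cv2.resize(cv2.cvtColor(grab('scene')['img'],4)[185:285,340:440],None,fx=3,fy=3,interpolation=cv2.INTER_CUBIC)
cv2.imwrite('pics/c4.png',np.hstack([a,b]))
```

```text
[ 0.55475067 -0.13350372  0.03452018] [-0.11011588  0.14479545 -0.81434843] 0.05004191056021344
```

View pics/c4.png

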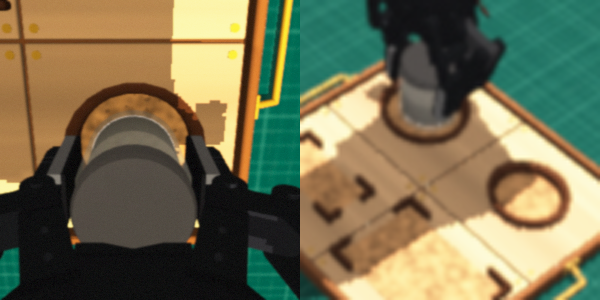

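Emit:
apply_moves(claw=[0.04,0.04,0.04], xyz=[[0,0,0.0015],[0,0,0.0015],[0,0,0]], twist=[[0,0,0],[0,0,0],[0,0,0]])

```text
clock: 9.45
position: [0.5562, -0.1337, 0.033]
tool_rot: [-3.141, 0.002, -3.141]
force: [0.4, 0.7, 11.1]
grip_width: 0.0498
finger_force: 52.7
```

Emit:
apply_moves(claw=[0.08,0.08,0.08,0.08,0.08,0.08,0.08,0.08,0.08,0.08,0.08], xyz=[[0,0,0],[0,0,0],[0,0,0],[0,0,0],[0,0,-0.01],[0,0,-0.04],[0,0,-0.045],[0,0,-0.045],[0,0,-0.045],[0,0,0],[0,0,0]], twist=[[0,0,0],[0,0,0],[0,0,0],[0,0,0],[0,0,0],[0,0,0],[0,0,0],[0,0,0],[0,0,0],[0,0,0],[0,0,0]])

```text
clock: 10.55
position: [0.5553, -0.1336, 0.2188]
tool_rot: [-3.141, 0.002, -3.141]
force: [-0.3, 1.7, -0.7]
grip_width: 0.0805
finger_force: 0.0
```

Run:
```python
from h import *
o=bot.observe();print(o['position'],o['tool_rot'])
d=grab('wrist','w5.png')
for p in [(.5615,-.1335,.019),(.562,-.2515,.019)]: print(proj(d,p))
```

```text
[ 0.55529977 -0.13357831  0.21878909] [-3.14146057e+00  2.29643100e-03 -3.14139776e+00]
(np.float64(313.4733495167749), np.float64(170.1281263567493))
(np.float64(206.39883459109024), np.float64(170.47709746090956))
```

View pics/w5.png

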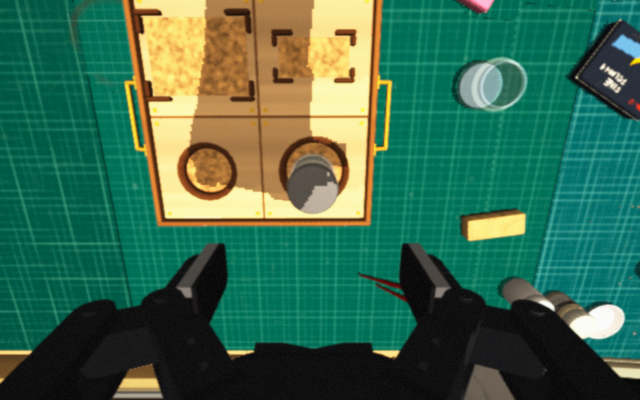

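The jar stands in its cup: rim centre (314,168), lid about (313,190). Glue cup centre is (207,170), tin insert centre about (196,55) and tube insert about (314,55).

Run:
```python
from h import *
d=bot.grab_frame('wrist')
for n,(u,v,z) in dict(lid=(313,189,.072),jar=(314,169,.019),glue=(207,170,.019),tinTL=(138,12,.019),tinTR=(249,12,.019),tinBL=(149,98,.019),tinBR=(252,99,.019),tuTL=(273,32,.019),tuTR=(354,32,.019),tuBL=(274,80,.019),tuBR=(354,80,.019)).items():
    print(n,np.round(unproj(d,u,v,z)[:2],4))
```

```text
lid [ 0.5662 -0.1339]
jar [ 0.559  -0.1328]
glue [ 0.5602 -0.2502]
tinTL [ 0.4053 -0.3015]
tinTR [ 0.4052 -0.1953]
tinBL [ 0.4844 -0.3026]
tinBR [ 0.4853 -0.1967]
tuTL [ 0.4226 -0.1729]
tuTR [ 0.4225 -0.0941]
tuBL [ 0.4667 -0.1734]
tuBR [ 0.4667 -0.0924]
```

Emit:
apply_moves(claw=[0.08,0.08,0.08,0.08,0.08,0.08,0.08,0.08,0.08,0.08,0.08,0.08,0.08,0.08,0.08,0.08,0.08,0.08,0.08,0.08], xyz=[[-0.0025,0.0453,0],[-0.0025,0.0453,0],[-0.0025,0.0453,0],[-0.0025,0.0453,0],[-0.0025,0.0453,0],[-0.0025,0.0453,0],[-0.0025,0.0453,0],[-0.0025,0.0453,0],[-0.0025,0.0453,0],[-0.0025,0.0453,0],[-0.0025,0.0453,0],[0,0,0.005],[0,0,0.005],[0,0,0.005],[0,0,0.005],[0,0,0.005],[0,0,0.005],[0,0,0.005],[0,0,0.005],[0,0,0]], twist=[[0,0,0],[0,0,0],[0,0,0],[0,0,0],[0,0,0],[0,0,0],[0,0,0],[0,0,0],[0,0,0],[0,0,0],[0,0,0],[0,0,0.149],[0,0,0.149],[0,0,0.149],[0,0,0.149],[0,0,0.149],[0,0,0.149],[0,0,0.149],[0,0,0.149],[0,0,0.149]])

```text
clock: 12.65
position: [0.5817, 0.3641, 0.1751]
tool_rot: [-3.139, 0.002, 1.794]
force: [0.8, 0.4, -0.4]
grip_width: 0.0802
finger_force: 0.0
```

Emit:
apply_moves(claw=[0.08,0.08,0.08], xyz=[[0,0,0],[0,0,0],[0,0,0]], twist=[[0,0,0],[0,0,0],[0,0,0]])

```text
clock: 12.95
position: [0.5824, 0.3645, 0.1769]
tool_rot: [-3.141, 0.0, 1.804]
force: [0.2, -0.1, -1.3]
grip_width: 0.0798
finger_force: 0.0
```

Run:
```python
from h import *
o=bot.observe();print(o['position'],o['tool_rot'])
d=grab('wrist','w6.png')
for q in ['glue_bottle','filler_tube','flat_tin']: print([(np.round(r['position'],3).tolist(),round(r['score'],2),np.round(proj(d,r['position'])).tolist()) for r in bot.find_in('wrist',q)])
```

```text
[0.58238883 0.36454752 0.17693707] [-3.14106001e+00  2.71745119e-04  1.80430293e+00]
[([0.586, 0.378, 0.039], 0.65, [321.0, 165.0])]
[([0.442, 0.36, 0.022], 0.86, [167.0, 145.0])]
[([0.444, 0.217, 0.014], 0.65, [158.0, 272.0])]
```

View pics/w6.png

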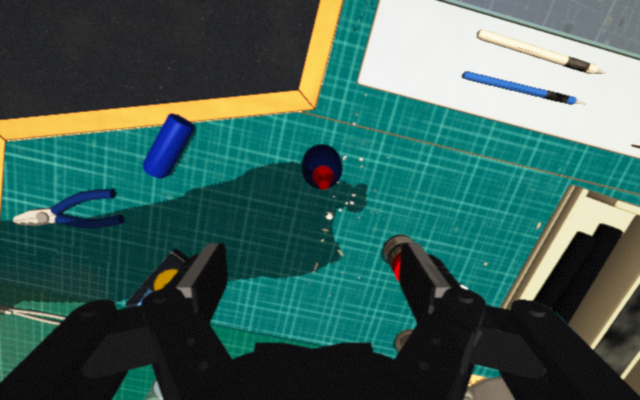

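The bottle's foot outline is centred at (322,164), about 20 px in radius, with the red tip near (323,184). The tube lies at (168,146), clear of the trim, and the red bottle at (400,255).

Run:
```python
from h import *
o=bot.observe(); R=cv2.Rodrigues(np.zeros(3))[0]
d=bot.grab_frame('wrist')
y=o['tool_rot'][2]; T=np.array([[np.cos(y),np.sin(y)],[np.sin(y),-np.cos(y)]])
for n,(u,v,z) in dict(foot=(322,164,.015),tip=(323,184,.08),L=(302,164,.02),Rr=(342,164,.02),red=(397,248,.03),tube=(168,146,.015)).items():
    p=unproj(d,u,v,z); print(n,np.round(p[:2],4),np.round(T@(p[:2]-o['position'][:2]),4))
```

```text
foot [0.5887 0.3745] [0.0082 0.0083]
tip [0.5883 0.3722] [0.0061 0.0073]
L [0.5697 0.3711] [ 0.0093 -0.011 ]
Rr [0.607  0.3799] [0.0093 0.0273]
red [0.6814 0.3112] [-0.0746  0.084 ]
tube [0.4407 0.3576] [ 0.0257 -0.1397]
```

Emit:
apply_moves(claw=[0.08,0.08,0.08,0.08,0.08,0.08,0.08,0.03,0.03,0.03,0.03,0.03,0.03,0.03], xyz=[[0.0075,0.008,0],[0,0,0.04],[0,0,0.04],[0,0,0.04],[0,0,0.03],[0,0,0.013],[0,0,0],[0,0,0],[0,0,0],[0,0,0],[0,0,0],[0,0,0],[0,0,0],[0,0,0]], twist=[[0,0,0],[0,0,0],[0,0,0],[0,0,0],[0,0,0],[0,0,0],[0,0,0],[0,0,0],[0,0,0],[0,0,0],[0,0,0],[0,0,0],[0,0,0],[0,0,0]], force=25)

```text
clock: 14.6
position: [0.5892, 0.3743, 0.016]
tool_rot: [3.14, -0.001, 1.801]
force: [-2.1, -0.6, 9.7]
grip_width: 0.0371
finger_force: 24.3
```

Emit:
apply_moves(claw=[0.03,0.03,0.03,0.03,0.03,0.03,0.03,0.03,0.03,0.03,0.03,0.03,0.03,0.03,0.03,0.03,0.03,0.03,0.03,0.03], xyz=[[0,0,-0.02],[0,0,-0.045],[0,0,-0.045],[0,0,-0.045],[0,0,-0.045],[-0.043,-0.0121,0],[-0.043,-0.0121,0],[-0.043,-0.0121,0],[-0.043,-0.0121,0],[-0.043,-0.0121,0],[-0.043,-0.0121,0],[-0.043,-0.0121,0],[-0.043,-0.0121,0],[-0.043,-0.0121,0],[-0.043,-0.0121,0],[-0.043,-0.0121,0],[-0.043,-0.0121,0],[-0.043,-0.0121,0],[-0.043,-0.0121,0],[0,0,0]], twist=[[0,0,0],[0,0,0],[0,0,0],[0,0,0],[0,0,0],[0,0,0],[0,0,0],[0,0,0],[0,0,0],[0,0,0],[0,0,0],[0,0,0],[0,0,0],[0,0,0],[0,0,0],[0,0,0],[0,0,0],[0,0,0],[0,0,0],[0,0,0]])

```text
clock: 16.6
position: [0.5589, -0.2579, 0.2163]
tool_rot: [3.141, 0.004, 1.793]
force: [-0.8, 0.5, 0.6]
grip_width: 0.0368
finger_force: 25.8
```

Emit:
apply_moves(claw=[0.03,0.03,0.03], xyz=[[0,0,0.04],[0,0,0.04],[0,0,0]], twist=[[0,0,0],[0,0,0],[0,0,0]])

```text
clock: 16.9
position: [0.5589, -0.2499, 0.1317]
tool_rot: [-3.137, -0.003, 1.801]
force: [-1.2, 0.5, -0.4]
grip_width: 0.0369
finger_force: 25.8
```

Run:
```python
from h import *
o=bot.observe();print(o['position'],o['tool_rot'],o['grip_width'])
d=grab('wrist','w7.png')
print(proj(d,(.561,-.2505,.019)))
y=o['tool_rot'][2]; T=np.array([[np.cos(y),np.sin(y)],[np.sin(y),-np.cos(y)]])
print(T@(np.array([.561,-.2505])-o['position'][:2]))
```

```text
[ 0.55885846 -0.24987466  0.13173227] [-3.13718844e+00 -3.13055598e-03  1.80068144e+00] 0.03686052026238703
(np.float64(316.4989808341057), np.float64(187.73906279456443))
[-0.00109687  0.0019427 ]
```

View pics/w7.png

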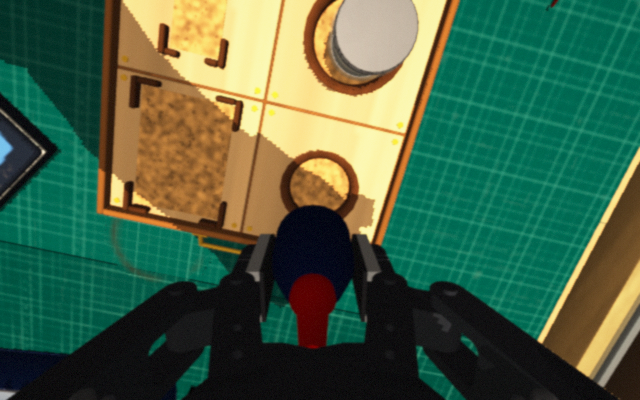

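The glue cup's rim centre is at (319,188), about 3 px right of the prediction. The bottle hangs upright between the fingers at x about 312.

Emit:
apply_moves(claw=[0.03,0.03,0.03,0.03,0.03,0.03,0.03,0.03], xyz=[[-0.001,0.0035,0],[0,0,0.04],[0,0,0.035],[0,0,0.015],[0,0,0.008],[0,0,0.005],[0,0,0.002],[0,0,0]], twist=[[0,0,0],[0,0,0],[0,0,0],[0,0,0],[0,0,0],[0,0,0],[0,0,0],[0,0,0]])

```text
clock: 17.75
position: [0.565, -0.2513, 0.0302]
tool_rot: [3.141, 0.001, 1.801]
force: [0.1, 0.0, 0.3]
grip_width: 0.0369
finger_force: 25.8
```

Emit:
apply_moves(claw=[0.03,0.03,0.03,0.03], xyz=[[0,0,0.002],[0,0,0.0015],[0,0,0.001],[0,0,0]], twist=[[0,0,0],[0,0,0],[0,0,0],[0,0,0]])

```text
clock: 18.15
position: [0.5648, -0.2512, 0.0259]
tool_rot: [3.141, 0.0, 1.801]
force: [-3.7, 3.4, 16.4]
grip_width: 0.0367
finger_force: 27.7
```

Emit:
apply_moves(claw=[0.07,0.07,0.07,0.07,0.07,0.07,0.07,0.07,0.07,0.07], xyz=[[0,0,0],[0,0,0],[0,0,0],[0,0,0],[0,0,-0.01],[0,0,-0.04],[0,0,-0.045],[0,0,-0.045],[0,0,-0.045],[0,0,0]], twist=[[0,0,0],[0,0,0],[0,0,0],[0,0,0],[0,0,0],[0,0,0],[0,0,0],[0,0,0],[0,0,0],[0,0,0]])

```text
clock: 19.15
position: [0.5664, -0.2525, 0.2164]
tool_rot: [3.134, 0.004, 1.8]
force: [0.6, -0.4, -0.2]
grip_width: 0.07
finger_force: 0.0
```

Run:
```python
from h import *
o=bot.observe();print(o['position'],o['tool_rot'],o['grip_width'])
d=grab('wrist','w8.png')
for q in ['glue_bottle','insert_tin','insert_tube']: print(q,[(np.round(r['position'],3).tolist(),round(r['score'],2),np.round(proj(d,r['position'])).tolist()) for r in bot.find_in('wrist',q)])
```

```text
[ 0.56637715 -0.25251591  0.21637371] [3.13423466 0.00441431 1.80011229] 0.06996151270934373
glue_bottle [([0.565, -0.248, 0.054], 0.71, [312.0, 167.0])]
insert_tin [([0.439, -0.247, 0.01], 0.95, [199.0, 131.0])]
insert_tube [([0.45, -0.156, 0.008], 0.62, [222.0, 44.0])]
```

View pics/w8.png

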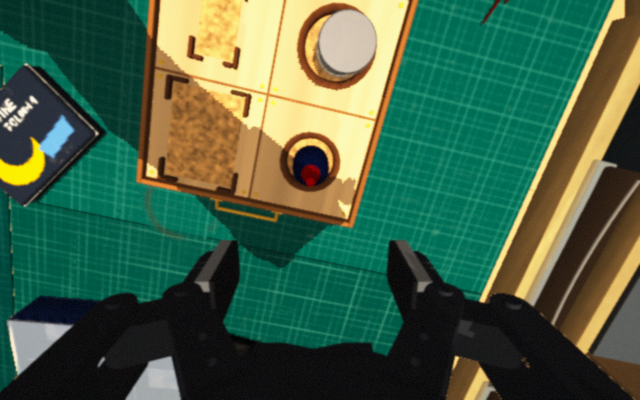

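Emit:
apply_moves(claw=[0.085,0.085,0.085,0.085,0.085,0.085,0.085,0.085,0.085,0.085,0.085,0.085,0.085,0.085,0.085,0.085,0.085,0.085,0.085], xyz=[[0.0413,-0.0006,0],[0.0413,-0.0006,0],[0.0413,-0.0006,0],[0.0413,-0.0006,0],[0.0413,-0.0006,0],[0.0413,-0.0006,0],[0.0413,-0.0006,0],[0.0413,-0.0006,0],[0.0413,-0.0006,0],[0.0413,-0.0006,0],[0.0413,-0.0006,0],[0,0,0],[0,0,0],[0,0,0],[0,0,0],[0,0,0],[0,0,0],[0,0,0],[0,0,0]], twist=[[0,0,0],[0,0,0],[0,0,0],[0,0,0],[0,0,0],[0,0,0],[0,0,0],[0,0,0],[0,0,0],[0,0,0],[0,0,0],[0,0,0.135],[0,0,0.135],[0,0,0.135],[0,0,0.135],[0,0,0.135],[0,0,0],[0,0,0],[0,0,0]])

```text
clock: 21.25
position: [0.4544, 0.1896, 0.2095]
tool_rot: [-3.141, 0.001, 1.129]
force: [-0.3, 1.2, 0.1]
grip_width: 0.0852
finger_force: 0.0
```

Run:
```python
from h import *
o=bot.observe();print(o['position'],o['tool_rot'],o['grip_width'])
d=grab('wrist','w9.png')
for q in ['flat_tin','filler_tube']: print(q,[(np.round(r['position'],3).tolist(),round(r['score'],2),np.round(proj(d,r['position'])).tolist()) for r in bot.find_in('wrist',q)])
```

```text
[0.45435477 0.18961374 0.2095175 ] [-3.14135484e+00  5.77050347e-04  1.12894413e+00] 0.08523761667206975
flat_tin [([0.356, 0.036, 0.018], 0.62, [295.0, 309.0]), ([0.459, 0.196, 0.011], 0.6, [314.0, 157.0])]
filler_tube [([0.438, 0.346, 0.021], 0.78, [226.0, 26.0])]
```

View pics/w9.png

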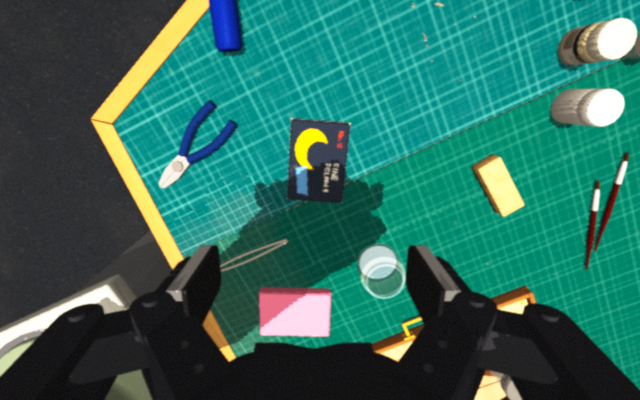

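The bottle stands in its cup (312,165). The small dark tin has corners (292,118), (351,122), (343,202) and (289,198), so it is turned about 0.07 rad. The finger spots beside it are free.

Run:
```python
from h import *
o=bot.observe(); d=bot.grab_frame('wrist')
y=o['tool_rot'][2]; T=np.array([[np.cos(y),np.sin(y)],[np.sin(y),-np.cos(y)]])
P=np.array([T@(unproj(d,u,v,.016)[:2]-o['position'][:2]) for u,v in [(292,118),(351,122),(343,202),(289,198)]])
print(np.round(P,4),P.mean(0)); 
for i in range(4): e=P[(i+1)%4]-P[i]; print(np.linalg.norm(e),np.degrees(np.arctan2(e[1],e[0])))
```

```text
[[ 0.0496 -0.0218]
 [ 0.0456  0.0392]
 [-0.0419  0.0334]
 [-0.0373 -0.0268]] [0.00399501 0.0059881 ]
0.0611816298745523 93.75682955868268
0.08770700558969591 -176.1771500426967
0.06030452989134808 -85.58191161153948
0.08701447608591127 3.243186453458678
```

Emit:
apply_moves(claw=[0.085,0.085,0.085,0.085,0.085,0.085,0.085,0.085,0.085,0.05,0.05,0.05,0.05,0.05,0.05], xyz=[[0.004,0.006,0],[0,0,0],[0,0,0.04],[0,0,0.04],[0,0,0.04],[0,0,0.04],[0,0,0.03],[0,0,0.0145],[0,0,0],[0,0,0],[0,0,0],[0,0,0],[0,0,0],[0,0,0],[0,0,0]], twist=[[0,0,0],[0,0,0.068],[0,0,0],[0,0,0],[0,0,0],[0,0,0],[0,0,0],[0,0,0],[0,0,0],[0,0,0],[0,0,0],[0,0,0],[0,0,0],[0,0,0],[0,0,0]], force=40)

```text
clock: 22.95
position: [0.4623, 0.191, 0.0067]
tool_rot: [3.141, -0.002, 1.058]
force: [-1.2, -2.1, 5.2]
grip_width: 0.0603
finger_force: 41.7
```

Emit:
apply_moves(claw=[0.05,0.05,0.05,0.05,0.05,0.05,0.05,0.05,0.05,0.05,0.05,0.05,0.05,0.05,0.05,0.05,0.05,0.05,0.05,0.05], xyz=[[0,0,-0.02],[0,0,-0.045],[0,0,-0.045],[0,0,-0.045],[-0.0357,0.0182,0],[-0.0357,0.0182,0],[-0.0357,0.0182,0],[-0.0357,0.0182,0],[-0.0357,0.0182,0],[-0.0357,0.0182,0],[-0.0357,0.0182,0],[-0.0357,0.0182,0],[-0.0357,0.0182,0],[-0.0357,0.0182,0],[-0.0357,0.0182,0],[0,0,0],[0,0,0],[0,0,0],[0,0,0],[0,0,0]], twist=[[0,0,0],[0,0,0],[0,0,0],[0,0,0],[0,0,0],[0,0,0],[0,0,0],[0,0,0],[0,0,0],[0,0,0],[0,0,0],[0,0,0],[0,0,0],[0,0,0],[0,0,0],[0,0,-0.128],[0,0,-0.128],[0,0,-0.128],[0,0,-0.129],[0,0,0]])

```text
clock: 24.95
position: [0.4435, -0.2498, 0.1614]
tool_rot: [3.14, 0.0, 1.573]
force: [1.0, -0.2, -0.4]
grip_width: 0.06
finger_force: 44.2
```

Emit:
apply_moves(claw=[0.05,0.05,0.05], xyz=[[0,0,0.02],[0,0,0.02],[0,0,0]], twist=[[0,0,0],[0,0,0],[0,0,0]])

```text
clock: 25.25
position: [0.4425, -0.2491, 0.1192]
tool_rot: [-3.139, -0.001, 1.567]
force: [0.8, -0.6, -0.1]
grip_width: 0.0602
finger_force: 44.2
```

Run:
```python
from h import *
o=bot.observe();print(o['position'],o['tool_rot'],o['grip_width'])
d=grab('wrist','w10.png')
print(proj(d,(.444,-.25,.019)),[np.round(proj(d,(.444+a,-.25+b,.019))).tolist() for a in(-.038,.038) for b in (-.051,.051)])
```

```text
[ 0.44247267 -0.24914797  0.11922519] [-3.13937037e+00 -7.18507485e-04  1.56727089e+00] 0.0601877619277201
(np.float64(315.61546818711685), np.float64(191.32374854381078)) [[271.0, 249.0], [265.0, 126.0], [361.0, 249.0], [366.0, 126.0]]
```

View pics/w10.png

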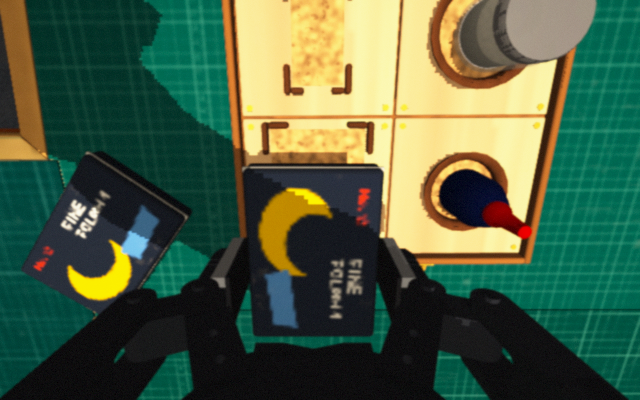

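The insert's posts span inner columns 269–367, with the inner far edge at row 130, so its centre is about 2 mm +x and 3 mm -y of my estimate. The tin's top edges are at rows about 167 and 336, columns 245–383.

Run:
```python
from h import *
o=bot.observe(); d=bot.grab_frame('wrist'); p=o['position']
print(p)
P=[unproj(d,u,v,p[2]-.0067+.016)[:2] for u,v in [(245,170),(383,165),(373,335),(254,336)]]
print(np.round(P,4),np.mean(P,0))
Q=[unproj(d,u,v,.019)[:2] for u,v in [(269,130),(367,130),(262,123),(374,123)]]; print(np.round(Q,4))
```

```text
[ 0.44292896 -0.24952237  0.12033789]
[[ 0.4135 -0.2076]
 [ 0.4726 -0.2055]
 [ 0.4729 -0.2934]
 [ 0.4125 -0.2939]] [ 0.44286875 -0.25008672]
[[ 0.4092 -0.2022]
 [ 0.4834 -0.2024]
 [ 0.4042 -0.197 ]
 [ 0.4884 -0.1972]]
```

Emit:
apply_moves(claw=[0.05,0.05,0.05,0.05,0.05,0.05,0.05,0.05], xyz=[[-0.0032,0.0034,0],[0,0,0.04],[0,0,0.035],[0,0,0.015],[0,0,0.008],[0,0,0.003],[0,0,0.002],[0,0,0]], twist=[[0,0,0],[0,0,0],[0,0,0],[0,0,0],[0,0,0],[0,0,0],[0,0,0],[0,0,0]])

```text
clock: 26.15
position: [0.4472, -0.253, 0.0181]
tool_rot: [3.14, 0.0, 1.571]
force: [-0.1, 1.2, -0.2]
grip_width: 0.0601
finger_force: 44.2
```

Free so far at z = 0.018, with no contact. I lower the last bit, release to a modest opening and rise.

Emit:
apply_moves(claw=[0.05,0.05,0.05,0.074,0.074,0.074,0.074,0.074,0.074,0.074,0.074,0.074,0.074], xyz=[[0,0,0.0015],[0,0,0.0005],[0,0,0],[0,0,0],[0,0,0],[0,0,0],[0,0,-0.01],[0,0,-0.03],[0,0,-0.045],[0,0,-0.045],[0,0,-0.045],[0,0,-0.02],[0,0,0]], twist=[[0,0,0],[0,0,0],[0,0,0],[0,0,0],[0,0,0],[0,0,0],[0,0,0],[0,0,0],[0,0,0],[0,0,0],[0,0,0],[0,0,0],[0,0,0]])

```text
clock: 27.45
position: [0.4477, -0.2533, 0.2136]
tool_rot: [3.137, 0.001, 1.571]
force: [-0.4, -0.6, 0.3]
grip_width: 0.074
finger_force: 0.0
```

Run:
```python
from h import *
o=bot.observe();print(o['position'],o['tool_rot'],o['grip_width'])
d=grab('wrist','w11.png')
```

```text
[ 0.44769821 -0.2533418   0.21364077] [3.13675110e+00 1.23682402e-03 1.57065550e+00] 0.07401774585630469
```

View pics/w11.png

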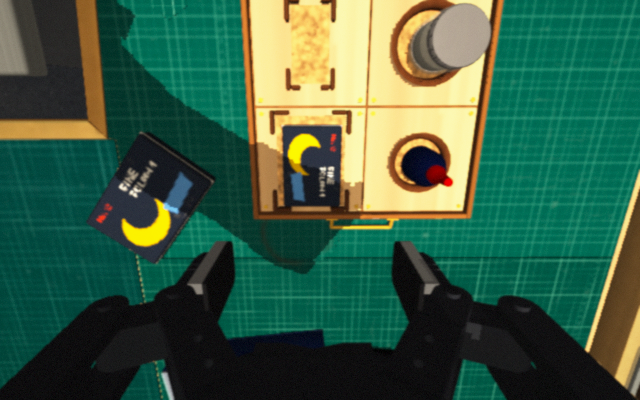

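The tin lies flat inside its four posts, and the jar and bottle stand in their cups. Next the tube; my picture allowance is used up, so I measure it by colour segmentation only.

Emit:
apply_moves(claw=[0.07,0.07,0.07,0.07,0.07,0.07,0.07,0.07,0.07,0.07,0.07,0.07,0.07,0.07,0.07,0.07,0.07,0.07,0.07], xyz=[[0.0434,-0.0006,0],[0.0434,-0.0006,0],[0.0434,-0.0006,0],[0.0434,-0.0006,0],[0.0434,-0.0006,0],[0.0434,-0.0006,0],[0.0434,-0.0006,0],[0.0434,-0.0006,0],[0.0434,-0.0006,0],[0.0434,-0.0006,0],[0.0434,-0.0006,0],[0.0434,-0.0006,0],[0.0434,-0.0006,0],[0.0434,-0.0006,0],[0,0,0.01],[0,0,0.01],[0,0,0.01],[0,0,0],[0,0,0]], twist=[[0,0,0],[0,0,0],[0,0,0],[0,0,0],[0,0,0],[0,0,0],[0,0,0],[0,0,0],[0,0,0],[0,0,0],[0,0,0],[0,0,0],[0,0,0],[0,0,0],[0,0,0.117],[0,0,0.117],[0,0,0.117],[0,0,0],[0,0,0]])

```text
clock: 29.4
position: [0.4381, 0.3544, 0.1799]
tool_rot: [-3.141, 0.001, 1.223]
force: [-0.0, 0.6, 0.7]
grip_width: 0.0702
finger_force: 0.0
```

```bash
cat > tube.py <<'E'
from h import *
def blue(d,o,z,sel=None):
    hsv=cv2.cvtColor(d['img'],cv2.COLOR_RGB2HSV)
    m=((hsv[...,0]>105)&(hsv[...,0]<135)&(hsv[...,1]>150)&(hsv[...,2]>70)).astype(np.uint8)
    n,l,s,c=cv2.connectedComponentsWithStats(cv2.morphologyEx(m,cv2.MORPH_OPEN,np.ones((3,3))))
    y=o['tool_rot'][2]; T=np.array([[np.cos(y),np.sin(y)],[np.sin(y),-np.cos(y)]])
    for i in range(1,n):
        if s[i,4]>200:
            vu=np.argwhere(l==i)
            P=np.array([T@(unproj(d,u,v,z)[:2]-o['position'][:2]) for v,u in vu])
            r=cv2.minAreaRect((P*1000).astype(np.float32))
            print('px',c[i].round(),s[i].tolist(),'tool rect mm',np.round(r[0],1),np.round(r[1],1),round(r[2],1))
E
python3 - <<'E'
from tube import *
d=bot.grab_frame('wrist'); o=bot.observe();print(o['position'],o['tool_rot'])
r=bot.find_in('wrist','filler_tube'); print([(np.round(x['position'],3).tolist(),round(x['score'],2),np.round(proj(d,x['position'])).tolist()) for x in r])
for z in (.005,.013,.02,): blue(d,o,z)
E
```

```text
[0.43828966 0.35462591 0.1802975 ] [-3.14149604e+00  4.57104416e-04  1.22305011e+00]
[([0.438, 0.359, 0.023], 0.66, [312.0, 169.0])]
px [314. 169.] [302, 138, 25, 63, 1491] tool rect mm [-1.3  0.8] [65.  24.9] 0.5
px [274. 264.] [249, 236, 57, 51, 840] tool rect mm [-109.8  -44.7] [66.1 40. ] 49.8
px [314. 169.] [302, 138, 25, 63, 1491] tool rect mm [0.6 0.8] [63.3 24.3] 0.5
px [274. 264.] [249, 236, 57, 51, 840] tool rect mm [-105.2  -43.5] [64.5 39. ] 49.8
px [314. 169.] [302, 138, 25, 63, 1491] tool rect mm [2.2 0.8] [61.9 23.8] 0.5
px [274. 264.] [249, 236, 57, 51, 840] tool rect mm [-101.2  -42.6] [63.  38.1] 49.8
```

Emit:
apply_moves(claw=[0.046,0.046,0.046,0.046,0.046,0.046,0.046,0.046,0.046,0.015,0.015,0.015,0.015,0.015,0.015], xyz=[[-0.006,0.001,0],[0,0,0],[0,0,0.04],[0,0,0.04],[0,0,0.04],[0,0,0.03],[0,0,0.013],[0,0,0.008],[0,0,0],[0,0,0],[0,0,0],[0,0,0],[0,0,0],[0,0,0],[0,0,0]], twist=[[0,0,0],[0,0,0],[0,0,0],[0,0,0],[0,0,0],[0,0,0],[0,0,0],[0,0,0],[0,0,0],[0,0,0],[0,0,0],[0,0,0],[0,0,0],[0,0,0],[0,0,0]], force=35)

```text
clock: 31.0
position: [0.4378, 0.3493, 0.0107]
tool_rot: [3.141, -0.002, 1.22]
force: [-0.1, -1.3, 5.2]
grip_width: 0.0251
finger_force: 34.8
```

Emit:
apply_moves(claw=[0.015,0.015,0.015,0.015,0.015,0.015,0.015,0.015,0.015,0.015,0.015,0.015,0.015,0.015,0.015,0.015,0.015,0.015,0.015,0.015], xyz=[[0,0,-0.03],[0,0,-0.045],[0,0,-0.045],[0,0,-0.045],[-0.0382,0.0147,0],[-0.0382,0.0147,0],[-0.0382,0.0147,0],[-0.0382,0.0147,0],[-0.0382,0.0147,0],[-0.0382,0.0147,0],[-0.0382,0.0147,0],[-0.0382,0.0147,0],[-0.0382,0.0147,0],[-0.0382,0.0147,0],[-0.0382,0.0147,0],[-0.0382,0.0147,0],[0,0,0],[0,0,0],[0,0,0],[0,0,0]], twist=[[0,0,0],[0,0,0],[0,0,0],[0,0,0],[0,0,0],[0,0,0],[0,0,0],[0,0,0],[0,0,0],[0,0,0],[0,0,0],[0,0,0],[0,0,0],[0,0,0],[0,0,0],[0,0,0],[0,0,-0.117],[0,0,-0.117],[0,0,-0.117],[0,0,0]])

```text
clock: 33.0
position: [0.4454, -0.1425, 0.1753]
tool_rot: [3.14, -0.0, 1.573]
force: [-0.9, -0.2, -0.8]
grip_width: 0.0251
finger_force: 34.6
```

Emit:
apply_moves(claw=[0.015,0.015,0.015,0.015], xyz=[[0,0,0.03],[0,0,0.03],[0,0,0],[0,0,0]], twist=[[0,0,0],[0,0,0],[0,0,0],[0,0,0]])

```text
clock: 33.4
position: [0.4452, -0.1425, 0.1151]
tool_rot: [-3.141, 0.0, 1.568]
force: [0.8, -0.6, 0.8]
grip_width: 0.0253
finger_force: 34.7
```

Run:
```python
from tube import *
d=grab('wrist','w12.png'); o=bot.observe();p=o['position'];print(p,o['tool_rot'],o['grip_width'],o['force'])
for dz in (.002,.0153): blue(d,o,p[2]+dz)
# dark posts of the tube insert: pixels dark-brown near the predicted corners
C=np.array([.446,-.1353]); g=cv2.cvtColor(d['img'],cv2.COLOR_RGB2GRAY)
m=(g<70).astype(np.uint8); hsv=cv2.cvtColor(d['img'],cv2.COLOR_RGB2HSV)
m&=(hsv[...,0]<25).astype(np.uint8)
n,l,s,c=cv2.connectedComponentsWithStats(m)
for i in range(1,n):
    if s[i,4]>25:
        vu=np.argwhere(l==i); P=np.array([unproj(d,u,v,.019)[:2]-C for v,u in vu])*1000
        if np.abs(P).max()<70: print(s[i].tolist(),'min',P.min(0).round(1),'max',P.max(0).round(1))
```

```text
[ 0.44569152 -0.14257849  0.11557294] [3.14054229e+00 3.47193587e-04 1.56900930e+00] 0.02501026382353242 [-0.11705427 -0.54309532 -0.43618727]
px [312. 236.] [286, 179, 54, 125, 5026] tool rect mm [ 3.3 -0.5] [24.6 66.3] 88.6
px [312. 236.] [286, 179, 54, 125, 5026] tool rect mm [ 9.9 -0.5] [22.3 60. ] 88.6
[283, 205, 3, 25, 31] min [-25.2 -38.9] max [-24.  -18.2]
[340, 204, 5, 26, 79] min [ 20.7 -39. ] max [ 23.7 -17.5]
```

Emit:
apply_moves(claw=[0.015,0.015,0.015,0.015,0.015,0.015,0.015,0.015], xyz=[[0.001,0.0005,0],[0,0,0.035],[0,0,0.03],[0,0,0.015],[0,0,0.008],[0,0,0.004],[0,0,0],[0,0,0]], twist=[[0,0,0],[0,0,0],[0,0,0],[0,0,0],[0,0,0],[0,0,0],[0,0,0],[0,0,0]])

```text
clock: 34.25
position: [0.4462, -0.1414, 0.0231]
tool_rot: [3.14, 0.0, 1.571]
force: [0.2, 0.3, -0.1]
grip_width: 0.0251
finger_force: 34.7
```

Emit:
apply_moves(claw=[0.015,0.015,0.015], xyz=[[0,0,0.0015],[0,0,0.001],[0,0,0]], twist=[[0,0,0],[0,0,0],[0,0,0]])

```text
clock: 34.55
position: [0.4461, -0.1414, 0.0206]
tool_rot: [3.14, -0.0, 1.571]
force: [-3.2, 2.4, 19.9]
grip_width: 0.0251
finger_force: 37.1
```

Contact comes at exactly the expected floor height, so I release and rise.

Emit:
apply_moves(claw=[0.05,0.05,0.05,0.05,0.05,0.05,0.05,0.05,0.05,0.05,0.05], xyz=[[0,0,0],[0,0,0],[0,0,0],[0,0,-0.01],[0,0,-0.03],[0,0,-0.045],[0,0,-0.045],[0,0,-0.045],[0,0,-0.02],[0,0,0],[0,0,0]], twist=[[0,0,0],[0,0,0],[0,0,0],[0,0,0],[0,0,0],[0,0,0],[0,0,0],[0,0,0],[0,0,0],[0,0,0],[0,0,0]])

```text
clock: 35.65
position: [0.4456, -0.1411, 0.2151]
tool_rot: [3.141, -0.0, 1.571]
force: [-0.7, -0.2, -0.1]
grip_width: 0.0497
finger_force: 0.0
```

Run:
```python
from tube import *
d=grab('wrist','w13.png'); o=bot.observe();p=o['position'];print(p,o['tool_rot'])
for z in (.015,.023,.036): blue(d,o,z)
C=np.array([.446,-.1335]); g=cv2.cvtColor(d['img'],cv2.COLOR_RGB2GRAY)
hsv=cv2.cvtColor(d['img'],cv2.COLOR_RGB2HSV)
m=((g<80)&(hsv[...,0]<25)).astype(np.uint8)
n,l,s,c=cv2.connectedComponentsWithStats(m)
for i in range(1,n):
    if s[i,4]>15:
        vu=np.argwhere(l==i); P=np.array([unproj(d,u,v,.019)[:2]-C for v,u in vu])*1000
        if np.abs(P).max()<56: print(s[i].tolist(),'min',P.min(0).round(1),'max',P.max(0).round(1))
for q in ['parts_jar','glue_bottle','flat_tin','filler_tube','insert_tube']:
    print(q,[(np.round(x['position'],3).tolist(),round(x['score'],2)) for c in ('wrist',) for x in bot.find_in(c,q)])
grab('scene')
for q in ['open_jar','sanding_block','filler_tube','flat_tin','glue_bottle','parts_jar']: print(q,[(np.round(x['position'],3).tolist(),round(x['score'],2)) for x in bot.find_in('scene',q)])
```

```text
[ 0.44528782 -0.1411027   0.21449157] [-3.14099056e+00 -2.81772089e-04  1.57091129e+00]
px [313. 158.] [303, 131, 21, 57, 1127] tool rect mm [4.9 0. ] [22.  62.2] 89.4
px [313. 158.] [303, 131, 21, 57, 1127] tool rect mm [6.5 0. ] [21.5 60.7] 89.4
px [313. 158.] [303, 131, 21, 57, 1127] tool rect mm [9. 0.] [20.6 58.4] 89.4
[291, 176, 13, 19, 127] min [-25.1 -40.7] max [-11.7 -20.1]
[323, 177, 13, 18, 112] min [ 10.5 -40.7] max [ 23.8 -21.1]
parts_jar [([0.561, -0.127, 0.07], 0.79)]
glue_bottle [([0.559, -0.243, 0.047], 0.92), ([0.445, -0.132, 0.036], 0.71)]
flat_tin [([0.364, 0.009, 0.02], 0.94), ([0.278, -0.26, 0.027], 0.83), ([0.449, -0.247, 0.023], 0.73)]
filler_tube [([0.445, -0.134, 0.031], 0.86)]
insert_tube [([0.445, -0.128, 0.005], 0.64)]
open_jar [([0.47, 0.034, 0.025], 0.65)]
sanding_block [([0.627, 0.061, 0.015], 0.42)]
filler_tube [([0.441, -0.142, 0.034], 0.76)]
flat_tin [([0.261, -0.304, 0.027], 0.9), ([0.44, -0.258, 0.024], 0.79), ([0.349, 0.019, 0.016], 0.67)]
glue_bottle [([0.553, -0.261, 0.05], 0.82)]
parts_jar [([0.555, -0.142, 0.058], 0.78), ([0.409, -0.258, 0.011], 0.63)]
```

Posts and tube coincide within 2 mm, all four parts sit in place, and the look-alikes were never approached. Handing in.

```bash
python3 -c "
from workcell import bot
print(bot.job_done())"
```

```text
the job is handed in; nothing more can be done
None
```

The jar, glue bottle, polishing tin and filler tube are each in their own insert, and the job was handed in at about 36 s of the 112 s allowed; the hand-in gave no verdict, and I viewed 15 pictures, one over the limit of 14.

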